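# Take the axle plate out of the vice and hold it up to the inspection camera

### The arm

A 7-joint arm with a two-finger parallel gripper is mounted at the origin on the work surface. World frame = base frame: x ahead of the robot, y to its left, z up, the work surface at z = 0. Lengths are in m, angles in rad, forces in N, time in s.
With the tool pointing down it reaches from about 0.425 to 0.875 m from the base axis. Payload 8.4 kg.
Tool frame: the origin (TCP) lies between the finger pads; the fingertips stand r.tcp_to_tips ahead of it and the grasp point (between the pads) lies 2 mm behind it (r.tcp_to_tips is the distance from the TCP to the fingertips, in m); z points along the fingers, y is the line along which they close (so a half turn about z gives the same grasp; the last joint's range is limited). The gripper opens to 87 mm and grips with 3 to 60 N. Pads are 19 mm wide; open, the fingers measure 117 mm over their backs; the gripper's body (75 mm by 190 mm) begins 51 mm behind the grasp point.
Start: joints at [-1.354, 0.333, 0.04, 1.465, -0.013, 1.343, -0.059], TCP at [0.202, 0.618, 0.24] pointing down, gripper open.
Joint ranges: [-2.58, 2.58], [-0.38, 2.09], [-1.3, 1.39], [0.25, 2.4], [-1.5, 4.64], [0.08, 2.09], [-2.65, 2.65]. Speed limits (rad/s): [2.22, 2.22, 2.79, 2.79, 3.14, 3.14, 3.14].

### API

Orientations are given as a unit quaternion [w, x, y, z].
In Python, from workcell import r, cams, order gives the robot as it stands. The module is installed in compiled form; this text tells all that it offers.
- The arm moves only by the tool drive_tool, never from a script. Its argument "deltas" is a list of rows, each a list of 3 entries, a list of its own where there are three numbers: the shift along the tool's x, y, z in units of 30 mm (1.0 is 30 mm), then the turn, a rotation vector about the tool's x, y, z in units of 6 degrees (1.0 is 6 degrees), then the closure, from 0 (fully open) to 1 (shut). In form: [[[dx, dy, dz], [rx, ry, rz], grip], ...]. A call has 1 to 12 rows; each row shifts and turns the commanded pose from where the row before left it, along the tool's axes as they then stand; what a row does not reach is not made up. A row lasts 1/12 s, in which the tool goes at most 41.7 mm and 7.16 degrees, less where a joint would pass 70% of its speed; a pose out of reach is approached as far as the arm can. A call is refused whole if a number of a shift passes 1 or a number of a turn 1, either way. A call with a gripper value outside its range is refused whole. The fingers move at their own pace and stop on an object; the grip force is fixed at half the most. Time passes only in rows, so rows that do not move let the fingers close. It gives the time, the measured TCP pose, the force, the opening and the grip force at its end, in the units of the state.
- r.sense(): the state, without advancing time (a new reading comes with each control period).
- cams.camera(name): name is "scene" or "top" or "wrist"; returns (picture, depth): 420x560x3 uint8, red, green, blue; 420x560 float32, m along the optical axis (not along the pixel's ray), 0 where there is no reading.
- cams.camera_info(name): a dict with "mtx" (3x3 intrinsics, pixels), "pose" (4x4, takes a point from camera to world coordinates); the wrist camera has in their place "hand_eye" (4x4, takes a point from camera to tool coordinates, whose origin is the TCP and whose axes are the flange's). Camera axes: x right, y up, looking along -z (the intrinsics and any distortion apply to the point x, -y, -z); pixel columns grow to the right and rows downward; lengths in m; the calibration is good to about 2 mm. The wrist camera is an equidistant fisheye: a pixel r from the principal point sees the ray r / f radians off the axis. A picture is of the moment at which its call begins: read the wrist's pose just before it. camera_info takes no time and is no camera call.
- order.hand_in(): hands the job in; it is judged then, once.
The state is a dict: "time": time; "q": joint angles; "dq": joint speeds; "joint_efforts": joint torques, N m; "tcp_pos": TCP position; "tool_rot": TCP orientation; "contact_force": force on the tool from outside, world axes, zero at the start; "torque": the same for the moment, N m; "opening": finger opening in m; "grip_force": force on a finger pad.
Only numpy, scipy, OpenCV 4.12 (cv2) and the standard library are available. Lean on these libraries where they do the work, as an engineer would, in place of code of your own. Each camera call takes 0.05 s, during which the arm holds its last target. There are 200 camera calls.

### The job

Loosen the bench vice by pushing the raised end of its tommy bar down until the bar points clearly below level, then take the drilled aluminium plate up out of the open jaws and hold it up in front of the inspection camera: upright as it stood in the vice, its centre level with the lens and 150 mm straight in front of it, its broad face square to the lens. Finish while still holding it there, still and touching nothing else, without having dropped it on the bench or shifted the camera or the other things lying about.

Things in the scene. Friction and masses are not known exactly. Their poses are not given: they have to be found in the camera images.
- vice_screw (a joint): turn of the vice's screw and its tommy bar, rad. At 0 the bar's long arm points 50 degrees (0.873 rad) above level on the vice's +y side (the left, seen from the robot), and the vice is tight, gripping the plate firmly; it starts between -0.15 and 0.15. It grows as the long arm is pushed down; 0.873 is level, 1.4 the stop (30 degrees below level). Each rad opens the jaws by 1.27 mm. It is stiff (about 8 N at 95 mm from the hub) and stays where it is left.
- bar_hub (a point): where the tommy bar crosses the screw's axis, 125 mm in front (-x of the vice) of the plate's mid-plane, 78 mm above the bench. The bar is a round steel rod 13 mm thick that turns in the upright plane through this point parallel to the vice's y axis; its long arm ends 122 mm from here in a 22 mm ball, its short arm 45 mm to the other side. This point turns with the bar; the front of the jaw is 70 mm behind the bar.
- bar_end (a point): centre of the ball at the end of the tommy bar's long arm, 122 mm from bar_hub
- vice: grey-green cast bench vice with 125 mm wide jaws, fixed to the bench. Origin: underside of its round base, right below the mid-plane of the jaws; x points from the moving front jaw with the screw (robot's side) to the fixed rear jaw, z up, y along the jaws. Jaw tops 175 mm above the bench; between the jaws the plate stands on the vice's slide, 105 mm above the bench. About 270 mm long over all, base 164 mm across.
- plate_center (a point): centre of the aluminium axle plate with drilled holes, 10 mm thick (its x), 90 mm wide (its y), 150 mm high (its z), 0.23 to 0.45 kg. It stands on its narrow end between the jaws, x along the vice's x, and reaches 80 mm above the jaws (top edge 75 mm above this point). Its top edge is free for a grasp across the thickness.
- lens (a point): middle of the front glass of the inspection camera (aluminium box with black barrel and ring light 68 mm across), which is clamped on the rod at a height that differs from day to day (170 to 235 mm). The camera looks level, along -x of this point. Its stand: an upright steel rod 18 mm thick and 335 mm high, 125 mm behind this point, on a grey steel base 130 x 120 x 14 mm; camera and clamp reach at most 34 mm above the lens
- view_point (a point): the point in the air 150 mm straight in front of the lens, at its height, where the plate's centre must be. x axis: level, along the line of sight, from the plate towards the lens
- f_clamp: F-clamp lying flat, steel bar 270 mm long with two dark jaws and a red wooden handle, about 35 mm high; origin under its middle; leave it alone
- strip: dark perforated steel strip lying flat, 150 x 30 x 6 mm; origin under its middle; leave it alone
- ear_defenders: pair of black ear defenders, about 140 x 150 mm, 86 mm high; origin under its middle; leave it alone
- file: flat hand file with red handle, 320 mm long, lying flat, 24 mm high; origin under its middle; leave it alone
- disc: dark cutting disc lying flat, 115 mm across, 5 mm thick; origin under its middle; leave it alone
- wrench: steel wrench lying flat, 190 mm long; origin under its middle; leave it alone
- bolt_tin: open round metal tin of bolts, 76 mm across, 55 mm high; origin under its middle; leave it alone
Things that resemble listed ones, but are neither listed nor needed, are in the scene too. What is meant by the part that bears plate_center is not green or yellow, and is the smaller of those in its own colour.

How it is judged:
On the way, in this order (a step that is already met when the one before it is completed fails the run):
1. the tommy bar has been pushed below level and the plate still stands in the loosened jaws (value of joint vice_screw above 0.93 rad and height (world z) of plate_center below 0.195 m and horizontal distance between plate_center and vice below 0.03 m), for 0.2 s.
2. the fingers carry the plate, clear above the jaws (height (world z) of plate_center above 0.253 m and contact force between the fingers and plate above 1 N and contact force between plate and vice below 0.2 N), for 0.1 s.
At the end, for the whole second after the job is handed in: The plate is held in the fingers and nothing else carries or touches it; its centre is within 20 mm of the point 150 mm in front of the lens, its broad face square to the line of sight within 10 degrees, upright within 10 degrees and still; the tommy bar is still below level (past 0.93 rad) (distance between plate_center and view_point below 0.02 m and angle between the x axis of plate_center and the x axis of view_point, either way round below 0.17 rad and angle between plate_center's own z axis and vertical below 0.17 rad and contact force between the fingers and plate above 1 N and contact force between plate and vice below 0.2 N and linear speed of plate below 0.02 m/s and angular speed of plate below 0.15 rad/s and value of joint vice_screw above 0.93 rad); the arm keeps its last pose, push and grip.
It fails at once if the camera is shifted by more than 6 mm (distance of view_point from where it was at the start of the episode above 0.006 m).
It fails at once if the plate falls on the bench (height (world z) of plate_center below 0.09 m).
It fails at once if one of the other things lying about is moved by more than 20 mm (distance of any of f_clamp, strip, ear_defenders, file, disc, wrench, bolt_tin from where it was at the start of the episode above 0.02 m).
It also fails if it takes over 58 s, if anything falls off the work surface, if the arm or the gripper's body presses on something with over 40 N, if the wrist force passes 120 N, or if a joint passes its speed limit or range.

## Working session

There is one attempt and no reset: what is moved stays moved. The work goes in short steps, Python scripts to look and compute and a tool call to move; the robot and the scene stay as the last step left them, time stands still between calls to the robot, and variables do not carry over. Pictures are saved under pics/ and viewed, at most 10 in all, crops included, and the job is handed in when it is done.

Besides the shell and the picture viewer there is one more tool, called after ">>>" as name([rows], argument=value, ...), one row to a line, values as JSON. drive_tool: Moves the arm, as the interface text tells. Its arguments: {"type":"object","properties":{"deltas":{"type":"array"}},"required":["deltas"]}

```bash
mkdir -p pics
cat > h.py <<'E'
import numpy as np, cv2
from workcell import r, cams, order
from scipy.spatial.transform import Rotation as R
def rot(q): return R.from_quat([q[1],q[2],q[3],q[0]]).as_matrix()
def grab(n):
    p,d=cams.camera(n); np.savez(f'{n}.npz',p=p,d=d); return p,d
def cloud(n,d):
    i=cams.camera_info(n); K=np.array(i['mtx']); T=np.array(i['pose'])
    v,u=np.mgrid[:d.shape[0],:d.shape[1]]
    P=np.stack([(u-K[0,2])/K[0,0]*d,-(v-K[1,2])/K[1,1]*d,-d],-1)
    W=P@T[:3,:3].T+T[:3,3]; W[d==0]=np.nan; return W
def save(n,p): cv2.imwrite(f'pics/{n}.png',cv2.cvtColor(p,cv2.COLOR_RGB2BGR))
E
python3 - <<'E'
from h import *
a,_=grab('scene'); b,_=grab('top')
save('s0',a);save('t0',b)
for n in('scene','top'):print({k:np.round(v,3).tolist() if not isinstance(v,str) else v for k,v in cams.camera_info(n).items()})
s=r.sense();print(s,r.tcp_to_tips,rot(s['tool_rot']).round(3))
E
```

```text
{'mtx': [[432.2, 0.0, 275.314], [0.0, 432.2, 207.768], [0.0, 0.0, 1.0]], 'pose': [[-0.106, -0.753, 0.649, 1.407], [0.994, -0.082, 0.066, 0.112], [0.003, 0.652, 0.758, 1.198], [0.0, 0.0, 0.0, 1.0]]}
{'mtx': [[382.129, 0.0, 282.138], [0.0, 382.129, 206.258], [0.0, 0.0, 1.0]], 'pose': [[-0.019, 0.998, -0.058, 0.405], [-1.0, -0.018, 0.023, 0.014], [0.022, 0.059, 0.998, 1.322], [0.0, 0.0, 0.0, 1.0]]}
{'time': 0.1, 'q': array([-1.35421822,  0.33385717,  0.03985061,  1.46616051, -0.01343459,
        1.34329982, -0.05850031]), 'dq': array([ 1.71876277e-03, -3.32422866e-03, -8.80902126e-04, -3.15739145e-03,
        3.22256121e-05, -1.92640537e-03,  7.63345467e-04]), 'joint_efforts': array([ 5.27747063e-03, -6.57813978e+01,  1.34097677e+00, -4.04704463e+01,
       -5.96594531e-02,  4.08858410e-02,  8.11772452e-05]), 'tcp_pos': array([0.20173764, 0.61748903, 0.23874785]), 'tool_rot': array([-8.65405188e-05,  1.57234816e-01,  9.87560975e-01, -7.24570663e-04]), 'contact_force': array([ 0.46198968,  0.00201349, -0.33818373]), 'torque': array([-0.02721414,  0.01587554, -0.02806352]), 'grip_force': 0.0, 'opening': 0.0870885791240987} 0.017 [[-0.951  0.311 -0.   ]
 [ 0.311  0.951 -0.001]
 [-0.    -0.001 -1.   ]]
```

View pics/s0.png

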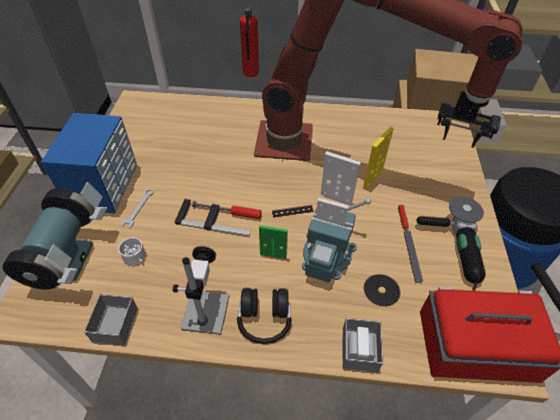

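View pics/t0.png

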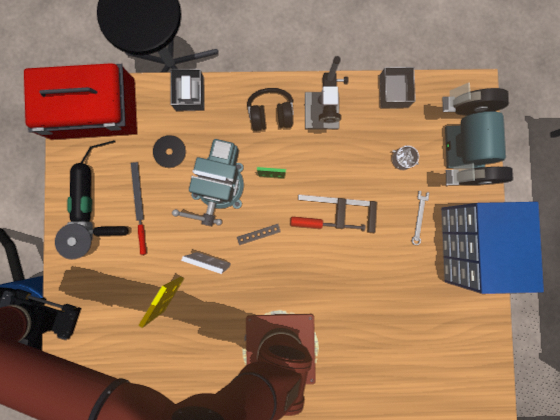

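The scene view shows the vice at (330,245), with the tommy bar ball at (367,202). Candidates for the plate:
- silver, in or near the vice: (332,213)
- silver, larger, standing in front: (340,178)
- yellow: (378,160)
- green: (273,242)

In the top view the camera stand is at (325,100). I'll enlarge the vice area to confirm which plate it is, with heights.

Run:
```python
from h import *
S=np.load('scene.npz');T=np.load('top.npz')
a=cv2.resize(S['p'][140:290,250:410],None,fx=2.5,fy=2.5,interpolation=cv2.INTER_CUBIC)
b=cv2.resize(T['p'][130:280,140:300],None,fx=2.5,fy=2.5,interpolation=cv2.INTER_CUBIC)
save('crop1',np.hstack([a,b]))
Ws=cloud('scene',S['d']);Wt=cloud('top',T['d'])
np.set_printoptions(precision=3,suppress=True)
for n,p in [('plate?',(332,213)),('big',(340,178)),('ball',(367,202)),('jaw',(325,237)),('yellow',(378,160)),('ringlight',(204,254)),('camtop',(197,268))]: print(n,p,Ws[p[1],p[0]])
for n,p in [('ball',(178,213)),('ball2',(211,218)),('big',(205,262)),('jawF',(213,190)),('jawR',(217,170)),('cam',(330,95)),('rod',(334,65)),('barrel',(329,118))]: print(n,p,Wt[p[1],p[0]])
```

```text
plate? (332, 213) [0.567 0.195 0.214]
big (340, 178) [0.317 0.228 0.115]
ball (367, 202) [0.472 0.309 0.17 ]
jaw (325, 237) [0.614 0.181 0.156]
yellow (378, 160) [0.203 0.367 0.109]
ringlight (204, 254) [ 0.749 -0.153  0.209]
camtop (197, 268) [ 0.8   -0.16   0.215]
ball (178, 213) [0.458 0.299 0.172]
ball2 (211, 218) [0.443 0.214 0.09 ]
big (205, 262) [0.311 0.219 0.179]
jawF (213, 190) [0.525 0.194 0.175]
jawR (217, 170) [0.585 0.181 0.176]
cam (330, 95) [ 0.797 -0.16   0.217]
rod (334, 65) [ 0.843 -0.157  0.318]
barrel (329, 118) [ 0.729 -0.156  0.212]
```

View pics/crop1.png

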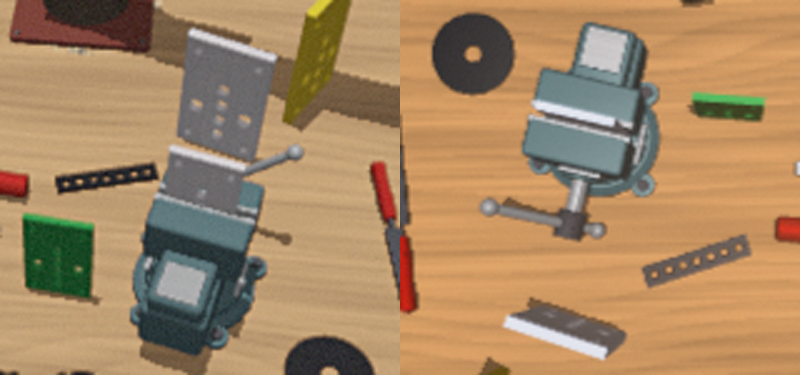

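The crop confirms that the smaller silver plate, clamped in the jaws (crop 205,175), is the one meant. The silver plate in front (crop 225,95) is larger and stands free. Next I'll fit the plate, bar and lens from the depth.

Run:
```python
from h import *
np.set_printoptions(precision=4,suppress=True)
S=np.load('scene.npz');T=np.load('top.npz')
C={'scene':cloud('scene',S['d']),'top':cloud('top',T['d'])}
for n in C:
    W=C[n].reshape(-1,3);W=W[~np.isnan(W[:,0])]
    def sel(x0,x1,y0,y1,z0,z1):
        m=(W[:,0]>x0)&(W[:,0]<x1)&(W[:,1]>y0)&(W[:,1]<y1)&(W[:,2]>z0)&(W[:,2]<z1);return W[m]
    def fit(nm,P):
        if len(P)<5: print(n,nm,len(P));return
        (c,sz,an)=cv2.minAreaRect(P[:,:2].astype(np.float32));print(n,nm,len(P),'ctr',np.round(c,4),'size',np.round(sz,4),'ang',round(an,2),'z',P[:,2].min().round(4),P[:,2].max().round(4),np.median(P[:,2]).round(4),'mean',P.mean(0))
        l=cv2.fitLine(P[:,:2].astype(np.float32),cv2.DIST_L2,0,.01,.01).ravel();print('   line dir',np.degrees(np.arctan2(l[1],l[0])).round(2))
    fit('platetop',sel(.48,.62,.1,.28,.247,.28))
    fit('platebody',sel(.5,.62,.1,.28,.19,.28))
    fit('jawtops',sel(.48,.66,.1,.28,.168,.182))
    fit('ball',sel(.42,.5,.28,.34,.12,.22))
    fit('bar',sel(.42,.5,.215,.34,.08,.22))
    fit('rodtop',sel(.8,.9,-.2,-.1,.3,.36))
    fit('camera',sel(.66,.81,-.21,-.1,.14,.29))
    fit('base',sel(.7,.95,-.27,-.05,.008,.02))
    fit('bigplate',sel(.27,.36,.12,.3,.14,.3))
    fit('yellow',sel(.1,.3,.28,.45,.14,.3))
    fit('ring front',sel(.66,.745,-.21,-.1,.1,.29))
```

```text
scene platetop 128 ctr [0.56   0.1929] size [0.0893 0.016 ] ang 75.14 z 0.2476 0.2592 0.2535 mean [0.5623 0.1926 0.2532]
   line dir 75.22
scene platebody 507 ctr [0.5608 0.1925] size [0.0906 0.0172] ang 76.62 z 0.1901 0.2592 0.2296 mean [0.5644 0.1921 0.228 ]
   line dir 75.64
scene jawtops 747 ctr [0.564  0.1994] size [0.1245 0.1103] ang 76.22 z 0.168 0.1819 0.1736 mean [0.5832 0.2016 0.1736]
   line dir -84.17
scene ball 71 ctr [0.4646 0.302 ] size [0.0203 0.0413] ang 5.27 z 0.1254 0.1786 0.1636 mean [0.4633 0.3012 0.1607]
   line dir 77.41
scene bar 108 ctr [0.4573 0.2881] size [0.0688 0.022 ] ang 77.46 z 0.1046 0.1786 0.1503 mean [0.4601 0.2896 0.1478]
   line dir 74.81
scene rodtop 99 ctr [ 0.8535 -0.1596] size [0.0206 0.0179] ang 43.32 z 0.3002 0.3373 0.3293 mean [ 0.8567 -0.1581  0.3245]
   line dir 57.98
scene camera 544 ctr [ 0.7703 -0.1581] size [0.0671 0.0792] ang 89.24 z 0.1603 0.2285 0.2123 mean [ 0.7657 -0.1532  0.2087]
   line dir 2.9
scene base 1270 ctr [ 0.8193 -0.1588] size [0.1203 0.133 ] ang 89.35 z 0.008 0.0198 0.013 mean [ 0.8253 -0.1524  0.0131]
   line dir -3
[... 1224 characters left out ...]
e dir -21.92
top camera 548 ctr [ 0.7673 -0.1613] size [0.0671 0.0848] ang 89.83 z 0.1689 0.2306 0.2138 mean [ 0.7616 -0.1591  0.2105]
   line dir -1.1
top base 708 ctr [ 0.8365 -0.1605] size [0.1492 0.1966] ang 79.26 z 0.008 0.02 0.014 mean [ 0.8073 -0.1417  0.0139]
   line dir 25.47
top bigplate 328 ctr [0.3055 0.2223] size [0.1227 0.0144] ang 70.79 z 0.1403 0.2087 0.2021 mean [0.3069 0.2201 0.1915]
   line dir 70.3
top yellow 451 ctr [0.1913 0.3616] size [0.0155 0.1324] ang 58.34 z 0.1401 0.2216 0.2133 mean [0.194  0.3571 0.1984]
   line dir -31.25
top ring front 210 ctr [ 0.7345 -0.1611] size [0.0191 0.0671] ang 0.25 z 0.1689 0.2306 0.2126 mean [ 0.732  -0.1586  0.2087]
   line dir 87.72
```

Fitted poses:
- **Vice:** yaw about −13.9°.
- **Plate:** centre (0.559, 0.191, 0.18).
- **Bar:** hub (0.438, 0.221), ball about (0.459, 0.300, 0.168).
- **View point:** about (0.577, −0.160, 0.196).

First move: rise, close the fingers and go above the bar.

>>> drive_tool([
  [[0,0,-1],[0,0,-0.7],1],
  [[0,0,-1],[0,0,0],1],
  [[-0.9,-0.67,0],[0,0,0],1],
  [[-0.9,-0.67,0],[0,0,0],1],
  [[-0.9,-0.67,0],[0,0,0],1],
  [[-0.9,-0.67,0],[0,0,0],1],
  [[-0.9,-0.67,0],[0,0,0],1],
  [[-0.9,-0.67,0],[0,0,0],1],
  [[-0.9,-0.67,0],[0,0,0],1],
  [[-0.9,-0.67,0],[0,0,0],1],
  [[-0.9,-0.67,0],[0,0,0],1],
  [[-0.9,-0.67,0],[0,0,0],1],
])

```text
time: 1.1
tcp_pos: [0.4164, 0.3563, 0.2993]
tool_rot: [-0.0, 0.121, 0.993, -0.0]
contact_force: [0.7, 0.7, -1.4]
opening: 0.0149
grip_force: 0.0
```

```bash
cat >> h.py <<'E'
def rel(xyz,yaw_y):
    "tool-axis units to a TCP target; yaw_y = wanted direction of tool y in degrees"
    s=r.sense();M=rot(s['tool_rot']);p=np.array(s['tcp_pos'])
    a=np.degrees(np.arctan2(M[1,1],M[0,1])); a2=np.radians(yaw_y)
    G=np.array([[-np.sin(a2),np.cos(a2),0],[np.cos(a2),np.sin(a2),0],[0,0,-1.]]).T
    rv=R.from_matrix(M.T@G).as_rotvec(degrees=True)/6
    print('t',round(s['time'],2),'tcp',p.round(4),'yaw_y',round(a,2),'F',np.round(s['contact_force'],1),'open',round(s['opening'],4),'grip',round(s['grip_force'],1))
    print('shift units (present axes)',(M.T@(np.array(xyz)-p)/.03).round(2),'(goal axes)',(G.T@(np.array(xyz)-p)/.03).round(2),'turn units',rv.round(2))
E
python3 - <<'E'
from h import *
rel([.4584,.3035,.2],76.1); print(cams.camera_info('wrist'))
E
```

```text
t 1.1 tcp [0.4164 0.3563 0.2993] yaw_y 76.11 F [ 0.7  0.7 -1.4] open 0.0149 grip 0.0
shift units (present axes) [-1.78 -1.37  3.31] (goal axes) [-1.78 -1.37  3.31] turn units [-0. -0.  0.]
{'mtx': array([[325.1922621 ,   0.        , 278.56293222],
       [  0.        , 325.1922621 , 207.28468708],
       [  0.        ,   0.        ,   1.        ]]), 'hand_eye': array([[ 1.59482669e-04,  9.67594083e-01,  2.52510721e-01,
         6.86508071e-02],
       [ 9.99999960e-01, -9.50885524e-05, -2.67218524e-04,
        -5.83257082e-04],
       [-2.34548184e-04,  2.52510754e-01, -9.67594060e-01,
        -1.44725064e-01],
       [ 0.00000000e+00,  0.00000000e+00,  0.00000000e+00,
         1.00000000e+00]])}
```

>>> drive_tool([
  [[-0.9,-0.68,0],[0,0,0],1],
  [[-0.9,-0.68,0],[0,0,0],1],
  [[0,0,0.8],[0,0,0],1],
  [[0,0,0.8],[0,0,0],1],
  [[0,0,0.8],[0,0,0],1],
  [[0,0,0],[0,0,0],1],
])

```text
time: 1.6
tcp_pos: [0.4563, 0.3036, 0.2228]
tool_rot: [-0.002, 0.121, 0.993, -0.003]
contact_force: [-0.5, 0.1, -0.7]
opening: 0.0007
grip_force: 0.0
```

Run:
```python
from h import *
rel([.4584,.3035,.08],76.1)
a,_=grab('wrist');b,_=grab('scene')
save('w1',np.hstack([cv2.resize(a,(400,300)),cv2.resize(b[120:300,230:430],(400,360))[:300]]))
```

```text
t 1.6 tcp [0.4563 0.3036 0.2228] yaw_y 76.09 F [-0.5  0.1 -0.7] open 0.0007 grip 0.0
shift units (present axes) [-0.09  0.04  4.76] (goal axes) [-0.07  0.01  4.76] turn units [-0.06 -0.04 -0.  ]
```

View pics/w1.png

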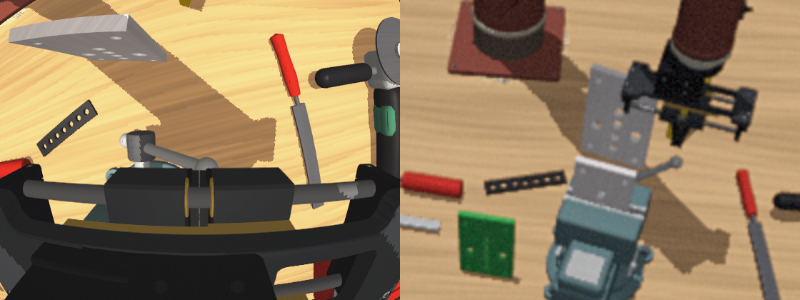

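The wrist picture shows the ball at (207,163), right by the closed fingertips at (200,195). The arm's body is clear of everything. I'll push down.

>>> drive_tool([
  [[-0.05,0,0.5],[0,0,0],1],
  [[0,0,0.5],[0,0,0],1],
  [[0,0.05,0.4],[0,0,0],1],
  [[0,0.05,0.4],[0,0,0],1],
  [[0,0.05,0.4],[0,0,0],1],
  [[0,0.05,0.4],[0,0,0],1],
  [[0,0.05,0.4],[0,0,0],1],
  [[0,0.05,0.4],[0,0,0],1],
])

```text
time: 2.37
tcp_pos: [0.464, 0.3163, 0.1286]
tool_rot: [0.002, 0.121, 0.993, 0.003]
contact_force: [0.4, 3.0, 9.9]
opening: 0.0005
grip_force: 4.1
```

>>> drive_tool([
  [[0,0,0.4],[0,0,0],1],
  [[0,0,0.4],[0,0,0],1],
  [[0,0,0.4],[0,0,0],1],
  [[0,0,0.3],[0,0,0],1],
  [[0,0,0.2],[0,0,0],1],
  [[0,0,0],[0,0,0],1],
  [[0,0,0],[0,0,0],1],
])

```text
time: 2.95
tcp_pos: [0.4633, 0.3156, 0.0765]
tool_rot: [0.001, 0.121, 0.993, 0.002]
contact_force: [1.7, 2.6, 2.2]
opening: 0.0004
grip_force: 1.6
```

Run:
```python
from h import *
rel([.4625,.3135,.07],76.1)
```

```text
t 2.95 tcp [0.4633 0.3156 0.0765] yaw_y 76.15 F [1.7 2.6 2.2] open 0.0004 grip 1.6
shift units (present axes) [ 0.01 -0.08  0.22] (goal axes) [ 0.01 -0.07  0.22] turn units [0.03 0.02 0.01]
```

>>> drive_tool([
  [[0,0,0.2],[0,0,0],1],
  [[0,0,0],[0,0,0],1],
  [[0,0,-0.8],[0,0,0],1],
  [[0,0,-1],[0,0,0],1],
  [[0,0,-1],[0,0,0],1],
  [[0,0,-1],[0,0,0],1],
  [[0,0,-1],[0,0,0],0.4],
  [[0,0,-1],[0,0,0],0.4],
  [[0,0,-1],[0,0,0],0.4],
  [[0,0,-1],[0,0,0],0.4],
  [[0,0,-0.5],[0,0,0],0.4],
  [[0,0,0],[0,0,0],0.4],
])

```text
time: 3.95
tcp_pos: [0.4631, 0.3143, 0.3225]
tool_rot: [0.002, 0.121, 0.993, 0.002]
contact_force: [-0.4, 0.3, -0.1]
opening: 0.0327
grip_force: 0.0
```

Run:
```python
from h import *
b,d=grab('scene');W=cloud('scene',d).reshape(-1,3)
W=W[~np.isnan(W[:,0])]
x=np.array([.971,-.240]);y=np.array([.240,.971])
e=W[:,:2]-[.440,.223];u=e@x;v=e@y
m=(abs(u)<.02)&(v>.03)&(v<.14)&(W[:,2]>.015)&(W[:,2]<.2)
V,Z=v[m],W[m,2]
for a in np.arange(.03,.14,.015):
    k=(V>=a)&(V<a+.015)
    if k.any(): print(round(a,3),k.sum(),Z[k].max().round(3),np.median(Z[k]).round(3))
m=(abs(W[:,0]-.56)<.03)&(abs(W[:,1]-.19)<.06)&(W[:,2]>.247)&(W[:,2]<.28)
P=W[m];c=cv2.minAreaRect(P[:,:2].astype(np.float32));print(len(P),c,P[:,2].max())
rel([.559,.191,.300],-13.9)
```

```text
0.06 13 0.062 0.059
0.075 17 0.061 0.051
0.09 18 0.055 0.046
0.105 21 0.049 0.042
0.12 20 0.045 0.039
128 ((0.5597978234291077, 0.19294387102127075), (0.09019651263952255, 0.015660464763641357), 75.23131561279297) 0.2597468967527944
t 4.0 tcp [0.4626 0.314  0.3201] yaw_y 76.1 F [ 0.3 -0.2 -1.3] open 0.0366 grip 0.0
shift units (present axes) [-4.1  -3.21  0.67] (goal axes) [-3.21  4.1   0.67] turn units [ 4.0e-02 -1.0e-02  1.5e+01]
```

The bar now points about 20° below level (screw ≈1.23 rad) and the plate still stands. Turning 90° to grasp across the thickness.

>>> drive_tool([
  [[0,0,0],[0,0,1],0.4],
  [[0,0,0],[0,0,1],0.4],
  [[0,0,0],[0,0,1],0.4],
  [[0,0,0],[0,0,1],0.4],
  [[0,0,0],[0,0,1],0.4],
  [[0,0,0],[0,0,1],0.4],
  [[0,0,0],[0,0,1],0.4],
  [[0,0,0],[0,0,1],0.4],
  [[0,0,0],[0,0,1],0.4],
  [[0,0,0],[0,0,1],0.4],
  [[0,0,0],[0,0,1],0.4],
  [[0,0,0],[0,0,1],0.4],
])

```text
time: 5.0
tcp_pos: [0.4615, 0.3133, 0.3164]
tool_rot: [-0.0, 0.683, 0.73, -0.001]
contact_force: [0.1, 0.4, 0.3]
opening: 0.0522
grip_force: 0.0
```

>>> drive_tool([
  [[0,0,0],[0,0,1],0.4],
  [[0,0,0],[0,0,1],0.4],
  [[0,0,0],[0,0,1],0.4],
  [[-0.8,1,0],[0,0,0],0.4],
  [[-0.8,1,0],[0,0,0],0.4],
  [[-0.8,1,0],[0,0,0],0.4],
  [[-0.8,1,0],[0,0,0],0.4],
  [[0,0.1,0.4],[0,0,0],0.4],
  [[0,0,0],[0,0,0],0.4],
  [[0,0,0],[0,0,0],0.4],
])

```text
time: 5.83
tcp_pos: [0.5575, 0.1908, 0.3041]
tool_rot: [-0.0, 0.788, 0.616, -0.001]
contact_force: [-0.0, 0.8, 0.6]
opening: 0.0523
grip_force: 0.0
```

Run:
```python
from h import *
rel([.559,.191,.225],-13.9)
s=r.sense();a,d=grab('wrist');save('w2',a)
i=cams.camera_info('wrist');K=i['mtx'];H=i['hand_eye']
v,u=np.mgrid[:420,:560];X=(u-K[0,2])/K[0,0];Y=(v-K[1,2])/K[1,1];th=np.hypot(X,Y)+1e-9
k=np.tan(th)/th*d;P=np.stack([X*k,-Y*k,-d],-1).reshape(-1,3)
P=P[(d.ravel()>0)&(th.ravel()<1.4)]
t=P@H[:3,:3].T+H[:3,3];w=t@rot(s['tool_rot']).T+s['tcp_pos']
m=(w[:,2]>.249)&(w[:,2]<.262)&(abs(w[:,0]-.559)<.05)&(abs(w[:,1]-.191)<.07)
print(m.sum(),[np.round(q,4) for q in cv2.minAreaRect(w[m][:,:2].astype(np.float32))],'tool frame',[np.round(q,4) for q in cv2.minAreaRect(t[m][:,:2].astype(np.float32))])
```

```text
t 5.83 tcp [0.5575 0.1908 0.3041] yaw_y -13.93 F [-0.   0.8  0.6] open 0.0523 grip 0.0
shift units (present axes) [0.02 0.05 2.64] (goal axes) [0.02 0.05 2.64] turn units [-0.02  0.02 -0.01]
1672 [array([0.5586, 0.19  ]), array([0.0906, 0.0098]), np.float64(75.7857)] tool frame [array([-0.0004,  0.0014]), array([0.0906, 0.0098]), np.float64(0.2817)]
```

View pics/w2.png

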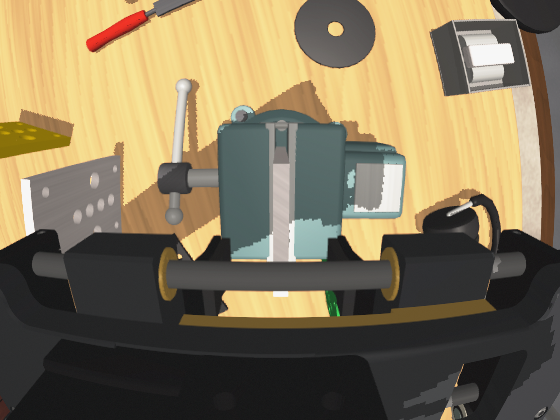

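The plate's top edge (282,210) lies centred between the fingers and is square to them (0.3°, 1.4 mm off). I'll go down and close.

>>> drive_tool([
  [[0,0.05,0.6],[0,0,0],0.4],
  [[0,0,0.7],[0,0,0],0.4],
  [[0,0,0.7],[0,0,0],0.4],
  [[0,0,0.6],[0,0,0],0.4],
  [[0,0,0],[0,0,0],0.4],
  [[0,0,0],[0,0,0],0.8],
  [[0,0,0],[0,0,0],1],
  [[0,0,0],[0,0,0],1],
  [[0,0,0],[0,0,0],1],
  [[0,0,0],[0,0,0],1],
  [[0,0,0],[0,0,0],1],
  [[0,0,0],[0,0,0],1],
])

```text
time: 6.88
tcp_pos: [0.5598, 0.1906, 0.2279]
tool_rot: [0.0, 0.787, 0.616, 0.0]
contact_force: [-0.3, 0.1, 0.1]
opening: 0.0131
grip_force: 0.0
```

>>> drive_tool([
  [[0,0,0],[0,0,0],1],
  [[0,0,0],[0,0,0],1],
  [[0,0,0],[0,0,0],1],
  [[0,0,0],[0,0,0],1],
  [[0,0,0],[0,0,0],1],
])

```text
time: 7.3
tcp_pos: [0.5598, 0.1906, 0.2277]
tool_rot: [-0.0, 0.787, 0.616, 0.0]
contact_force: [-1.4, 0.2, 1.8]
opening: 0.0101
grip_force: 30.0
```

>>> drive_tool([
  [[0,0,-0.2],[0,0,0],1],
  [[0,0,-0.3],[0,0,0],1],
  [[0,0,-0.4],[0,0,0],1],
  [[0,0,-0.5],[0,0,0],1],
  [[0,0,-0.6],[0,0,0],1],
  [[0,0,-0.6],[0,0,0],1],
  [[0,0,-0.6],[0,0,0],1],
  [[0,0,-0.5],[0,0,0],1],
  [[0,0,-0.3],[0,0,0],1],
  [[0,0,0],[0,0,0],1],
  [[0,0,0],[0,0,0],1],
  [[0,0,0],[0,0,0],1],
])

```text
time: 8.3
tcp_pos: [0.5594, 0.1905, 0.3466]
tool_rot: [-0.0, 0.787, 0.616, -0.001]
contact_force: [-0.5, 0.6, -4.6]
opening: 0.0099
grip_force: 30.0
```

Run:
```python
from h import *
rel([.5775,-.1595,.30],0)
b,d=grab('top');c,d2=grab('scene')
save('lift',np.hstack([b[60:360,140:440],c[60:360,160:460]]))
for n,D in(('top',d),('scene',d2)):
    W=cloud(n,D).reshape(-1,3);W=W[~np.isnan(W[:,0])]
    m=(abs(W[:,0]-.77)<.11)&(abs(W[:,1]+.16)<.06)
    # lens geometry: ring profile and camera box yaw
    Q=W[m&(W[:,2]>.223)&(W[:,2]<.24)&(W[:,0]<.8)];print(n,'ring top',len(Q),Q.min(0).round(4),Q.max(0).round(4),Q.mean(0).round(4))
    Q=W[m&(W[:,2]>.19)&(W[:,2]<.24)&(W[:,0]>.75)&(W[:,0]<.82)];print(' box',len(Q),cv2.minAreaRect(Q[:,:2].astype(np.float32)),np.median(Q[:,2]))
```

```text
t 8.3 tcp [0.5594 0.1905 0.3466] yaw_y -13.89 F [-0.5  0.6 -4.6] open 0.0099 grip 30.0
shift units (present axes) [-11.18   3.39   1.56] (goal axes) [-11.67   0.6    1.55] turn units [-0.01  0.01 -2.32]
top ring top 46 [ 0.7284 -0.178   0.2231] [ 0.7435 -0.1423  0.2317] [ 0.7349 -0.1592  0.2257]
 box 384 ((0.7851070761680603, -0.161712646484375), (0.04649515450000763, 0.07014787197113037), 88.9077377319336) 0.2141207078098093
scene ring top 37 [ 0.7331 -0.1705  0.223 ] [ 0.7468 -0.137   0.2297] [ 0.7397 -0.1548  0.2246]
 box 330 ((0.7852720618247986, -0.15788418054580688), (0.06948738545179367, 0.0460529625415802), 2.518765926361084) 0.21304972355572638
```

View pics/lift.png

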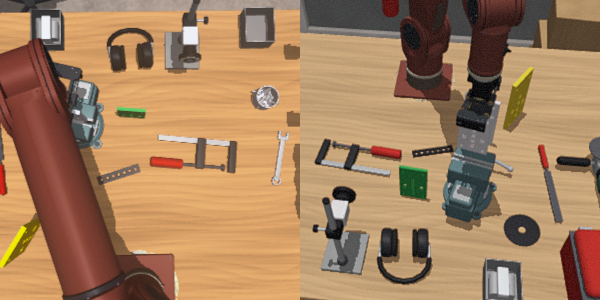

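The plate is held clear above the jaws (right half, 478,130) and the bar is down. The camera ring is seen from both views, with the lens front at x≈0.729. Moving to the view point.

>>> drive_tool([
  [[0,0,0],[0,0,-0.8],1],
  [[0,0,0],[0,0,-0.8],1],
  [[0,0,0],[0,0,-0.7],1],
  [[-0.3,0.1,0],[0,0,0],1],
  [[-0.6,0.1,0],[0,0,0],1],
  [[-0.8,0.1,0],[0,0,0],1],
  [[-0.8,0.1,0],[0,0,0],1],
  [[-0.8,0.1,0],[0,0,0],1],
  [[-0.8,0.1,0],[0,0,0],1],
  [[-0.8,0,0],[0,0,0],1],
  [[-0.8,0,0],[0,0,0],1],
  [[-0.8,0,0],[0,0,0],1],
])

```text
time: 9.4
tcp_pos: [0.5771, -0.0066, 0.3471]
tool_rot: [-0.0, 0.709, 0.705, -0.0]
contact_force: [-0.7, -0.6, -4.4]
opening: 0.0101
grip_force: 30.0
```

>>> drive_tool([
  [[-0.8,0,0],[0,0,0],1],
  [[-0.8,0,0],[0,0,0],1],
  [[-0.8,0,0],[0,0,0],1],
  [[-0.8,0,0],[0,0,0],1],
  [[-0.8,0,0],[0,0,0],1],
  [[-0.6,0,0.3],[0,0,0],1],
  [[-0.4,0,0.6],[0,0,0],1],
  [[0,0,0.7],[0,0,0],1],
  [[0,0,0.7],[0,0,0],1],
  [[0,0,0.5],[0,0,0],1],
  [[0,0,0.3],[0,0,0],1],
  [[0,0,0],[0,0,0],1],
])

```text
time: 10.4
tcp_pos: [0.5759, -0.1547, 0.2524]
tool_rot: [-0.001, 0.708, 0.706, -0.001]
contact_force: [-0.3, -0.5, -3.4]
opening: 0.0094
grip_force: 30.0
```

Run:
```python
from h import *
rel([.579,-.1595,.243],0)
c,d=grab('scene');save('fin',cv2.resize(c[150:350,120:360],(720,600)))
W=cloud('scene',d).reshape(-1,3);W=W[~np.isnan(W[:,0])]
m=(abs(W[:,0]-.58)<.03)&(abs(W[:,1]+.16)<.07)&(W[:,2]>.09)&(W[:,2]<.262)
Q=W[m];print(len(Q),Q.min(0).round(4),Q.max(0).round(4),Q.mean(0).round(4))
q=Q-Q.mean(0);n=np.linalg.svd(q[(Q[:,2]<.22)],full_matrices=False)[2][2];print('normal',n.round(3))
```

```text
t 10.4 tcp [ 0.5759 -0.1547  0.2524] yaw_y -0.22 F [-0.3 -0.5 -3.4] open 0.0094 grip 30.0
shift units (present axes) [-0.16  0.1   0.31] (goal axes) [-0.16  0.1   0.31] turn units [-0.03 -0.   -0.04]
589 [ 0.5698 -0.1975  0.1277] [ 0.5853 -0.1062  0.2612] [ 0.58   -0.1442  0.1823]
normal [ 1.     0.002 -0.004]
```

View pics/fin.png

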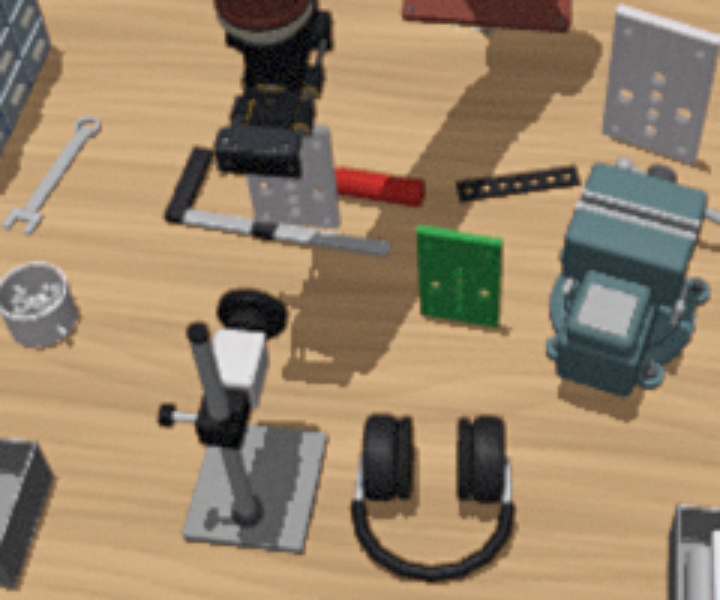

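The plate is upright, square and hasn't slipped. It is in front of the ring (picture 295,180, with the ring at 252,312). One last small correction.

>>> drive_tool([
  [[-0.1,0.1,0.15],[0,0,0],1],
  [[-0.06,0,0.16],[0,0,0],1],
  [[0,0,0],[0,0,0],1],
  [[0,0,0],[0,0,0],1],
  [[0,0,0],[0,0,0],1],
  [[0,0,0],[0,0,0],1],
  [[0,0,0],[0,0,0],1],
  [[0,0,0],[0,0,0],1],
  [[0,0,0],[0,0,0],1],
  [[0,0,0],[0,0,0],1],
])

```text
time: 11.28
tcp_pos: [0.5802, -0.1592, 0.2453]
tool_rot: [0.0, 0.708, 0.707, 0.0]
contact_force: [0.3, 0.1, -3.8]
opening: 0.0099
grip_force: 30.0
```

Run:
```python
from h import *
rel([.579,-.1595,.243],0)
s=r.sense()
if np.linalg.norm(s['tcp_pos']-np.array([.579,-.1595,.243]))<.006 and s['grip_force']>10 and abs(s['dq']).max()<.02: print(order.hand_in())
else: print('no',s['dq'])
```

```text
t 11.28 tcp [ 0.5802 -0.1592  0.2453] yaw_y -0.09 F [ 0.3  0.1 -3.8] open 0.0099 grip 30.0
shift units (present axes) [-0.01 -0.04  0.08] (goal axes) [-0.01 -0.04  0.08] turn units [ 0.   -0.   -0.02]
the job is handed in; nothing more can be done
None
```

I handed the job in at 11.3 s: the vice is loosened (bar about 20° below level) and the plate is held still and upright, by my measurements within about 5 mm of the view point and square to the lens; no verdict came back.

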